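# Hang the parts basket and finish the carton stack

### The arm

A 7-joint arm with a two-finger parallel gripper is mounted at the origin on the work surface. World frame = base frame: x ahead of the robot, y to its left, z up, the work surface at z = 0. Lengths are in m, angles in rad, forces in N, time in s.
With the tool pointing down it reaches from about 0.4 to 0.925 m from the base axis. Payload 4.1 kg.
Tool frame: the origin (TCP) lies at the very end of the fingers, on their centre line; the grasp point (between the pads) lies 19 mm behind it; z points along the fingers, y is the line along which they close (so a half turn about z gives the same grasp; the last joint's range is limited). The gripper opens to 85 mm and grips with 20 to 120 N. Pads are 22 mm wide; open, the fingers measure 114 mm over their backs; the gripper's body (76 mm by 85 mm) begins 54 mm behind the grasp point. The pads swing forward as they close: fully open they stand 13 mm farther back than shut.
Start: joints at [-1.221, 0.398, 0.045, 1.537, -0.019, 1.207, -0.051], TCP at [0.282, 0.586, 0.231] pointing down, gripper open.
Joint ranges: [-2.82, 2.82], [-0.49, 2.23], [-1.37, 1.46], [0, 2.46], [-1.36, 4.5], [0.23, 2], [-2.94, 2.94]. Speed limits (rad/s): [2.57, 2.57, 3.14, 3.14, 3.14, 3.14, 3.14].

### API

Orientations are given as a unit quaternion [w, x, y, z].
In Python, from cell import manip gives the robot as it stands.
- The arm moves only by the tool play_rows, never from a script. Its argument "deltas" is a list that holds one entry, the list of rows, each a list of 4 numbers: the shift along the world's x, y, z as a fraction of full scale, then the turn about the world's z as a fraction of full scale. In form: [[[tx, ty, tz, roll], ...]]. A call has 1 to 12 rows; each row shifts and turns the commanded pose from where the row before left it; what a row does not reach is not made up. Full scale, the value 1, is 0.03 m for a shift and 6 degrees for a turn. A row lasts 1/12 s, in which the tool goes at most 41.7 mm and 7.16 degrees, less where a joint would pass 70% of its speed; a pose out of reach is approached as far as the arm can. A call with a number of a shift or a turn outside -1 to 1 is refused whole. A call with a gripper value outside its range is refused whole. "fingers" is the closure, from 0 (fully open) to 1 (shut), set as the call begins (left out, the last holds). The fingers move at their own pace and stop on an object; "force" is the grip in N (left out, the last holds). Time passes only in rows, so rows that do not move let the fingers close. It gives the time, the measured TCP pose, the force, the opening and the grip force at its end, in the units of the state.
- manip.sense(): the state, without advancing time (a new reading comes with each control period).
- manip.grab_frame(name): name is "scene" or "top" or "wrist"; returns a dict with "frame" (384x512x3 uint8, red, green, blue), "K" (3x3 intrinsics, pixels), "pose" (4x4, takes a point from camera to world coordinates); the wrist camera has in their place "T_tool_cam" (4x4, takes a point from camera to tool coordinates, whose origin is the TCP and whose axes are the flange's). Camera axes: x right, y up, looking along -z (the intrinsics and any distortion apply to the point x, -y, -z); pixel columns grow to the right and rows downward; lengths in m; the calibration is good to about 2 mm. A picture is of the moment at which its call begins: read the wrist's pose just before it. There is no depth.
- manip.finish_job(): hands the job in; it is judged then, once.
The state is a dict: "time": time; "joint_pos": joint angles; "qd": joint speeds; "effort": joint torques, N m; "position": TCP position; "tcp_rot": TCP orientation; "wrist_force": force on the tool from outside, world axes, zero at the start; "ft_torque": the same for the moment, N m; "grip_width": opening from 0.0 (shut) to 1.0 (fully open); "gripper_force": force on a finger pad.
Only numpy, scipy, OpenCV 4.12 (cv2) and the standard library are available. Lean on these libraries where they do the work, as an engineer would, in place of code of your own. Each camera call takes 0.05 s, during which the arm holds its last target. There are 200 camera calls.

### The job

The parts basket has been left standing on the unfinished stack of cartons. First hang it by its handle on the double hook, resting across both prongs, and let go; then set the last carton gently and squarely on top of the stack, its long side along theirs. Do not shift the stack or disturb the other things on the bench.

Things in the scene. Friction and masses are not known exactly. Their poses are not given: they have to be found in the camera images.
- basket: Open blue plastic parts basket, 84 (x) x 160 (y) x 55 mm high, with a stiff fixed handle arch from the middle of its short ends; 150 mm high overall, 0.25 to 0.5 kg, parts fixed inside. Starts standing on carton_mid, its length roughly along the carton's. Origin: centre of its underside; z up. Front and back are alike.
- basket_bar (a point): Middle of the handle's level top bar, 145 mm above the basket's underside. The bar runs along the basket's y: 159 mm long, 12 mm wide (x), 10 mm high, with a 10 mm upright at each end; the window under it is 139 mm wide and 85 mm high, down to the basket's rim. Axes as the basket's.
- hook: Steel double hook on a post, bolted to the bench. Origin: on the bench below the crossbar (x = 0, 100 mm along y). Two 10 mm round prongs, at y -40 and +40 mm, run level along -x for 95 mm, axis 205 mm high, then turn up over 20 mm more to tips 238 mm high, its highest points. Post 30 x 30 mm at x +15 to +45 mm; foot plate 10 mm thick, x -30 to +100, y -90 to +90 mm.
- hook_seat (a point): Where the middle of the handle bar rests when hung: midway between the prongs, 62 mm along -x from the crossbar, 215 mm above the bench. Axes as the hook's: x from the open ends back to the post, y along the hung bar. The basket's body hangs below the prongs, so bring the handle on from the open (-x) end, over the tips, then down.
- carton_last: The last closed cardboard carton, lying alone on the bench nearest the robot: 60 (x) x 130 (y) x 50 mm high, 0.3 kg, rigid. Origin: centre of its underside; z up.
- carton_mid: Upper of the two stacked cartons, same size and make as carton_last, loose, its underside 50 mm above the bench. Origin: centre of its underside; its top is 50 mm above that.
- carton_low: Lower of the two stacked cartons, same size, loose, on the bench. Origin: centre of its underside.
- motor_nest: Bystander: black block 100 (x) x 110 (y) x 55 mm with a small electric motor lying on it, 86 mm high in all, 1.6 kg. Origin: centre of its underside.
- open_bin: Bystander: open blue bin without a handle, 150 (x) x 100 (y) x 70 mm high. Origin: centre of its underside.
- screwdriver: Bystander: screwdriver with black handle, about 200 mm long, lying along its x. Origin: underside near its middle.
Things that resemble listed ones, but are neither listed nor needed, are in the scene too. What is shaped like the carton_last but pink or red is not meant.

How it is judged:
By the outcome, as a careful person would: the job done as asked, in the order asked, and still so for the second after the job is handed in, with the robot touching nothing.
It also fails if it takes over 67 s, if anything falls off the work surface, if the arm or the gripper's body presses on something with over 40 N, if the wrist force passes 120 N, or if a joint passes its speed limit or range.

## Working session

There is one attempt and no reset: what is moved stays moved. The work goes in short steps, Python scripts to look and compute and a tool call to move; the robot and the scene stay as the last step left them, time stands still between calls to the robot, and variables do not carry over. Pictures are saved under pics/ and viewed, at most 10 in all, crops included, and the job is handed in when it is done.

Besides the shell and the picture viewer there is one more tool, called after ">>>" as name(argument=value, ...), one argument or row to a line, values as JSON. play_rows: Moves the arm, as the interface text tells. Its arguments: {"type":"object","properties":{"deltas":{"type":"array","items":{"type":"array","items":{"type":"array","items":{"type":"number","minimum":-1,"maximum":1}}}},"fingers":{"type":"number"},"force":{"type":"number"}},"required":["deltas"]}

```bash
mkdir -p pics; ls
cat > h.py <<'E'
import numpy as np, cv2
from cell import manip
def save(name,fn):
    s=manip.sense(); f=manip.grab_frame(name); cv2.imwrite('pics/'+fn+'.png',f['frame'][:,:,::-1]); np.savez(fn+'.npz',s=np.r_[s['position'],s['tcp_rot']],**{k:v for k,v in f.items() if isinstance(v,np.ndarray)}); return f
def ray(f,u,v):
    K=f['K'];P=f['pose'];d=np.array([(u-K[0,2])/K[0,0],-(v-K[1,2])/K[1,1],-1.]);return P[:3,3],P[:3,:3]@d
def onz(f,u,v,z):
    o,d=ray(f,u,v);return o+d*(z-o[2])/d[2]
def proj(f,p):
    P=f['pose'];c=P[:3,:3].T@(np.asarray(p)-P[:3,3]);K=f['K'];return K[0,0]*c[0]/-c[2]+K[0,2],K[1,1]*-c[1]/-c[2]+K[1,2]
E
python3 - <<'E'
from h import *
for n in('scene','top'):
    f=save(n,n+'0');print({k:(v if k!='frame' else 0) for k,v in f.items()})
print(manip.sense())
E
```

```text
pics
{'frame': 0, 'K': array([[403.30430064,   0.        , 260.40363429],
       [  0.        , 403.30430064, 198.46956796],
       [  0.        ,   0.        ,   1.        ]]), 'pose': array([[ 0.8188437 , -0.43443828,  0.3751778 ,  1.09583661],
       [ 0.57401458,  0.61801605, -0.537181  , -0.71795946],
       [ 0.00150609,  0.6552248 ,  0.75543245,  1.14517232],
       [ 0.        ,  0.        ,  0.        ,  1.        ]])}
{'frame': 0, 'K': array([[390.78977443,   0.        , 259.1935801 ],
       [  0.        , 390.78977443, 187.20748574],
       [  0.        ,   0.        ,   1.        ]]), 'pose': array([[ 0.00229952,  0.97777807, -0.20963003,  0.35341409],
       [-0.99999637,  0.00195461, -0.0018525 , -0.02283845],
       [-0.00140158,  0.20963353,  0.97777902,  1.36779077],
       [ 0.        ,  0.        ,  0.        ,  1.        ]])}
{'time': 0.1, 'joint_pos': array([-1.22098387,  0.39912054,  0.04504178,  1.53776325, -0.01868426,
        1.206912  , -0.05073041]), 'qd': array([ 0.00023916, -0.00069015,  0.00029255, -0.00363109,  0.00056121,
        0.00072841,  0.00030265]), 'effort': array([ 3.80042082e-03, -4.76260507e+01,  1.37026202e+00, -2.54946774e+01,
        1.19470671e-02,  5.05895092e-03, -7.49024053e-06]), 'position': array([0.28176719, 0.58511227, 0.23036174]), 'tcp_rot': array([-1.29373328e-04,  2.22487438e-01,  9.74935150e-01, -8.81556413e-04]), 'wrist_force': array([0.43609479, 0.4001022 , 0.08656689]), 'ft_torque': array([0.02492641, 0.01484085, 0.04348702]), 'gripper_force': 0.0, 'grip_width': 0.9981317236555168}
```

View pics/scene0.png

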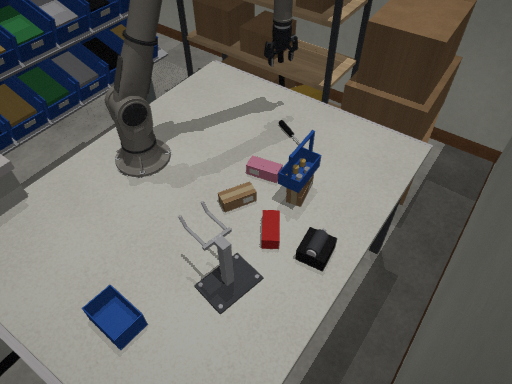

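View pics/top0.png

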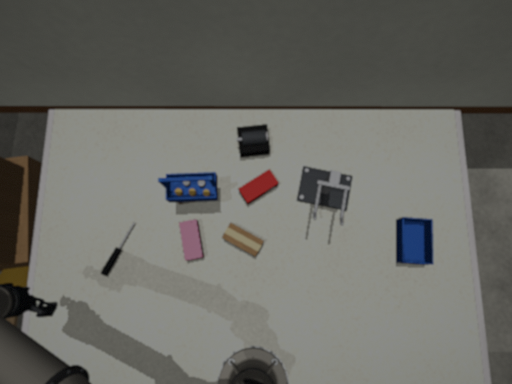

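Scene: the basket with its handle is at scene (300,168) / top (190,187) on brown cartons. The brown carton is at scene (237,197) / top (243,239), the hook at scene (220,250) / top (325,200). Look-alikes for carton_last are pink at top (191,240) and red at top (258,187). The one for the basket is the handleless blue bin at top (414,241). I choose the brown carton and the handled basket, and will check both in a crop.

Run:
```python
import cv2,numpy as np
t=cv2.imread('pics/top0.png');s=cv2.imread('pics/scene0.png')
a=cv2.resize(t[130:270,150:360],(800,533),interpolation=3)[:, :]
a=cv2.resize(t[155:265,150:360],(600,314),interpolation=3)
b=cv2.resize(s[125:215,205:330],(400,288),interpolation=3);c=cv2.resize(s[195:315,170:290],(288,288),interpolation=3)
o=np.zeros((602,700,3),np.uint8)[:600];o[:314,:600]=a;o[314:,:400]=b[:286];o[314:,400:688]=c[:286];cv2.imwrite('pics/crop1.png',o)
```

```text
(no output)
```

View pics/crop1.png

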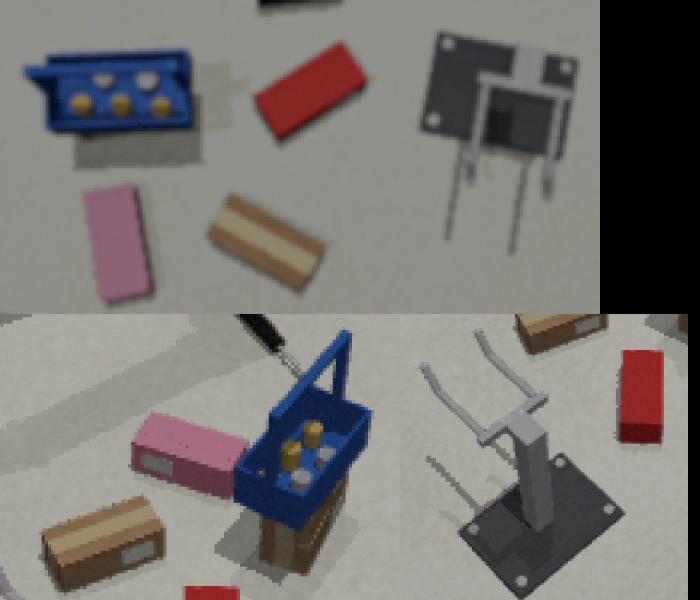

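```bash
cat >> h.py <<'E'
def rect(f,mask,z):
    cs,_=cv2.findContours(mask.astype(np.uint8),0,2);c=max(cs,key=cv2.contourArea)
    p=np.array([onz(f,*q,z)[:2] for q in c[:,0]+0.],np.float32)
    (x,y),(w,h),a=cv2.minAreaRect(p*1000)
    if w<h:w,h,a=h,w,a+90
    return np.round([x,y,w,h,(a+90)%180-90],1)
def tri(f,p,g,q):
    o,d=ray(f,*p);r,e=ray(g,*q);A=np.c_[d,-e];t=np.linalg.lstsq(A,r-o,rcond=None)[0];a=o+d*t[0];b=r+e*t[1];return (a+b)/2,np.linalg.norm(a-b)
E
cat > m.py <<'E'
from h import *
T=dict(np.load('top0.npz'));S=dict(np.load('scene0.npz'))
def sub(f,box):
    m=np.zeros(f['frame'].shape[:2],bool);x0,y0,x1,y1=box;m[y0:y1,x0:x1]=1;return m
ht=cv2.cvtColor(T['frame'],cv2.COLOR_RGB2HSV)
sat=ht[...,1]
print('carton_last',rect(T,(sat>55)&(ht[...,0]<30)&sub(T,(215,215,275,265)),.05))
print('basket',rect(T,(sat>120)&(ht[...,0]>90)&sub(T,(166,160,230,212)),.155))
print('plate',rect(T,(ht[...,2]<90)&sub(T,(290,160,357,210)),.01))
ct=lambda x,y:(150+x/2.857,155+y/2.857)
cb=lambda x,y:(205+x/3.2-.35,125+(y-314)/3.2-.35)
cc=lambda x,y:(170+(x-400)/2.4-.3,195+(y-314)/2.4-.3)
for n,a,b in [('tipL',ct(470,180),cc(423,368)),('tipR',ct(548,195),cc(478,332)),('cbL',ct(480,78),cc(484,438)),('cbR',ct(575,94),cc(545,398)),('barL',ct(27,72),cb(348,333)),]:
    print(n,tri(T,a,S,b))
for n,q in [('cb1',(484,438)),('cb2',(545,398))]: print(n,onz(S,*cc(*q),.21))
for n,q in [('b1',(275,413)),('b2',(348,334))]: print(n,onz(S,*cb(*q),.25))
for n,q in [('b1',(27,72)),('b2',(190,60))]: print(n,onz(T,*ct(*q),.25))
for n,q in [('bolts',(447,43)),('',(566,67)),('',(433,119))]: print(n,onz(T,*ct(*q),.01))
for n,q in [('bolts',(560,461)),('',(614,512)),('',(521,580)),('',(473,534))]: print(n,onz(S,*cc(*q),.012))
E
python3 m.py
```

```text
carton_last [457.5  35.1 129.   60.4  61.5]
basket [614.3 196.1 158.4  88.4 -87. ]
plate [ 649.  -212.4  130.5   98.4  -11.7]
tipL (array([ 0.48872376, -0.21525582,  0.19287695]), np.float64(0.06957276159247403))
tipR (array([ 0.50992672, -0.2281448 ,  0.27455771]), np.float64(0.070082353838416))
cbL (array([ 0.6041724 , -0.23528205,  0.16263936]), np.float64(0.07477073941533031))
cbR (array([ 0.62154767, -0.25795503,  0.26129394]), np.float64(0.08728242041608221))
barL (array([0.6181872 , 0.27685513, 0.24565632]), np.float64(0.009371822347786381))
cb1 [ 0.60586315 -0.28653163  0.21      ]
cb2 [ 0.62838115 -0.20041213  0.21      ]
b1 [0.62571493 0.12525213 0.25      ]
b2 [0.62379431 0.2752565  0.25      ]
b1 [0.61352598 0.27234361 0.25      ]
b2 [0.62655085 0.10503271 0.25      ]
bolts [ 0.70778739 -0.18963796  0.01      ]
 [ 0.67711601 -0.33757214  0.01      ]
 [ 0.61067455 -0.17008311  0.01      ]
bolts [ 0.61253298 -0.16414245  0.012     ]
 [ 0.71934248 -0.18642632  0.012     ]
 [ 0.67934045 -0.3329966   0.012     ]
 [ 0.5876853  -0.31854498  0.012     ]
```

```bash
cat >> m.py <<'E'
print('---')
for n,a,b in [('tipL',ct(470,180),cc(478,332)),('tipR',ct(548,195),cc(423,368)),('cbL',ct(480,78),cc(545,398)),('cbR',ct(575,94),cc(484,438))]:
    print(n,tri(T,a,S,b))
f=save('wrist','w0');print(f['T_tool_cam'],f['K'])
E
python3 m.py|sed -n '/---/,$p'
```

```text
---
tipL (array([ 0.50689582, -0.18107149,  0.23083681]), np.float64(0.004509460578521273))
tipR (array([ 0.49068588, -0.26133926,  0.23064131]), np.float64(0.0016400936273785669))
cbL (array([ 0.62167903, -0.19814059,  0.20123893]), np.float64(0.006925724366259924))
cbR (array([ 0.60361132, -0.29342721,  0.21464491]), np.float64(0.013341034020372835))
[[ 2.81617170e-04  9.56539345e-01  2.91603159e-01  7.41768819e-02]
 [ 9.99999956e-01 -2.96474293e-04  6.76319505e-06  5.84199484e-04]
 [ 9.29221027e-05  2.91603145e-01 -9.56539386e-01 -1.42468547e-01]
 [ 0.00000000e+00  0.00000000e+00  0.00000000e+00  1.00000000e+00]] [[268.70935304   0.         259.77675855]
 [  0.         268.70935304 194.71591567]
 [  0.           0.           1.        ]]
```

>>> play_rows(
  deltas=[
    [[0.7,-0.8,0.8,-0.85],[0.9,-1,0.6,-0.85],[0.9,-1,0.5,-0.85],[0.9,-1,0.5,-0.85],[0.9,-1,0.5,-0.85],[0.9,-1,0.4,-0.85],[0.9,-1,0.4,-0.85],[0.9,-1,0.4,-0.85],[0.9,-1,0.4,-0.85],[0.9,-1,0.2,-0.85],[0.9,-1,0.2,-0.85],[0.7,-1,0.1,-0.85]],
  ],
  fingers=0.0,
)

```text
time: 1.15
position: [0.5904, 0.2357, 0.379]
tcp_rot: [0.001, 0.69, 0.724, 0.001]
wrist_force: [-0.2, 0.5, -0.1]
grip_width: 1.002
gripper_force: 0.0
```

>>> play_rows(
  deltas=[
    [[0.5,-0.5,0,0],[0,0,0,0],[0,0,0,0]],
  ],
)

```text
time: 1.4
position: [0.6043, 0.221, 0.3778]
tcp_rot: [-0.0, 0.689, 0.725, -0.0]
wrist_force: [0.1, 0.2, -0.2]
grip_width: 0.997
gripper_force: 0.0
```

```bash
cat >> h.py <<'E'
from scipy.spatial.transform import Rotation as R
def wpose(f,s):
    M=np.eye(4);q=s['tcp_rot'];M[:3,:3]=R.from_quat([q[1],q[2],q[3],q[0]]).as_matrix();M[:3,3]=s['position'];f=dict(f);f['pose']=M@f['T_tool_cam'];return f
def wsave(fn):
    s=manip.sense();f=wpose(save('wrist',fn),s);np.savez(fn+'.npz',**{k:v for k,v in f.items() if isinstance(v,np.ndarray)});return f
E
python3 - <<'E'
from h import *
f=wsave('w1')
for p in [(.62,.12,.25),(.62,.2755,.25),(.62,.2,.25)]:print(proj(f,p))
E
```

```text
(np.float64(268.60785210400655), np.float64(272.65350068693635))
(np.float64(278.184620910236), np.float64(135.12775838031212))
(np.float64(273.1572513369225), np.float64(207.3225399824264))
```

View pics/w1.png

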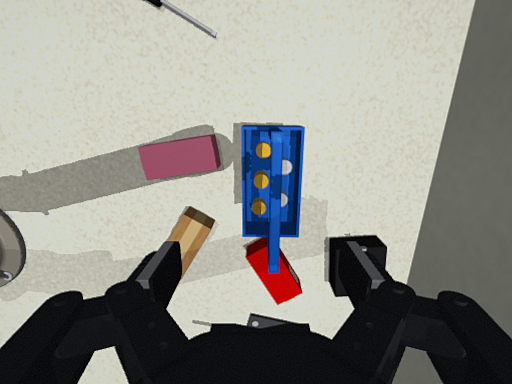

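The wrist view shows the blue basket from above. Its bar runs from about (276,132) to (274,272), and the rim spans (243,126) to (303,236).

Run:
```python
from h import *
f=dict(np.load('w1.npz'));im=f['frame']
hs=cv2.cvtColor(im,cv2.COLOR_RGB2HSV)
m=((hs[...,1]>120)&(hs[...,0]>95)&(hs[...,0]<130))
for v in (245,255,262,268):
    u=np.where(m[v,255:295])[0]+255;print(v,u.min(),u.max())
u=np.where(m[:,274])[0];print('end',u.max(),u.min())
for v in (145,160,175,190,205,220): print(v,hs[v,262:292,2].tolist())
print('rim',rect(f,m&(np.arange(384)[:,None]<237),.155))
print(onz(f,274.5,272.5,.25),onz(f,274.5,250,.25))
```

```text
245 267 278
255 268 278
262 269 278
268 269 278
end 370 126
145 [169, 215, 220, 221, 224, 225, 206, 111, 131, 136, 175, 195, 197, 196, 197, 198, 196, 200, 203, 187, 141, 167, 177, 177, 186, 198, 203, 200, 172, 130]
160 [122, 121, 123, 122, 121, 123, 122, 121, 100, 142, 187, 196, 195, 195, 195, 197, 196, 199, 200, 176, 141, 156, 164, 162, 151, 138, 109, 112, 114, 119]
175 [145, 211, 203, 141, 90, 102, 193, 195, 121, 119, 180, 191, 193, 141, 119, 122, 121, 122, 113, 99, 161, 174, 173, 170, 170, 192, 196, 139, 114, 118]
190 [192, 192, 190, 189, 190, 191, 199, 153, 117, 143, 128, 119, 120, 120, 120, 121, 121, 123, 111, 73, 77, 93, 160, 173, 187, 201, 141, 114, 118, 119]
205 [201, 210, 206, 111, 160, 173, 175, 109, 138, 185, 191, 190, 191, 189, 193, 192, 195, 187, 141, 166, 178, 172, 169, 168, 169, 179, 120, 92, 98, 100]
220 [99, 102, 98, 98, 98, 112, 167, 117, 131, 165, 169, 168, 168, 167, 168, 168, 172, 156, 148, 169, 174, 172, 173, 174, 169, 118, 95, 99, 99, 104]
rim [621.8 200.7 160.4  83.5 -87.6]
[0.62677291 0.12054573 0.25      ] [0.62483344 0.14941601 0.25      ]
```

>>> play_rows(
  deltas=[
    [[0.3,-0.34,-0.5,-0.08],[0.29,-0.34,-0.8,0],[0,0,-0.9,0],[0,0,-0.5,0],[0,0,0,0],[0,0,0,0]],
  ],
)

```text
time: 1.95
position: [0.6201, 0.2042, 0.2967]
tcp_rot: [-0.001, 0.69, 0.724, -0.001]
wrist_force: [0.8, -0.3, 0.1]
grip_width: 1.0
gripper_force: 0.0
```

>>> play_rows(
  deltas=[
    [[0.06,-0.12,-0.6,0],[0,0,-0.8,0],[0,0,-0.6,0],[0,0,-0.36,0],[0,0,0,0],[0,0,0,0]],
  ],
)

```text
time: 2.45
position: [0.6236, 0.1994, 0.2277]
tcp_rot: [0.0, 0.69, 0.723, 0.001]
wrist_force: [0.1, -0.0, -0.3]
grip_width: 0.999
gripper_force: 0.0
```

>>> play_rows(
  deltas=[
    [[-0.06,0.03,0,0],[0,0,0,0],[0,0,0,0],[0,0,0,0],[0,0,0,0],[0,0,0,0],[0,0,0,0],[0,0,0,0]],
  ],
  fingers=1.0,
  force=60,
)

```text
time: 3.12
position: [0.6218, 0.1995, 0.2269]
tcp_rot: [0.0, 0.691, 0.723, 0.0]
wrist_force: [0.9, -0.2, 1.5]
grip_width: 0.127
gripper_force: 58.9
```

>>> play_rows(
  deltas=[
    [[0,0,0.2,0],[0,0,0.4,0],[0,0,0.5,0],[0,0,0.4,0],[0,0,0.2,0],[0,0,0,0]],
  ],
)

```text
time: 3.62
position: [0.6224, 0.1996, 0.2798]
tcp_rot: [0.001, 0.691, 0.723, 0.002]
wrist_force: [-0.6, 0.6, -3.0]
grip_width: 0.132
gripper_force: 58.5
```

>>> play_rows(
  deltas=[
    [[-0.1,-0.2,0,-0.1],[-0.2,-0.4,0,-0.2],[-0.3,-0.6,0,-0.2],[-0.35,-0.75,0,-0.25],[-0.35,-0.75,0,-0.25],[-0.35,-0.75,0,-0.25],[-0.35,-0.75,0,-0.25],[-0.35,-0.75,0,-0.2],[-0.35,-0.75,0,-0.2],[-0.35,-0.75,0,-0.2],[-0.35,-0.75,0,-0.2],[-0.35,-0.75,0,-0.1]],
  ],
)

```text
time: 4.62
position: [0.5072, -0.0413, 0.2772]
tcp_rot: [-0.0, 0.777, 0.63, -0.0]
wrist_force: [0.1, -0.3, -2.3]
grip_width: 0.126
gripper_force: 58.5
```

>>> play_rows(
  deltas=[
    [[-0.4,-0.75,0,0],[-0.4,-0.75,0,0],[-0.4,-0.75,0,0],[-0.4,-0.75,0,0],[-0.4,-0.75,0,0],[-0.35,-0.65,0,0],[-0.2,-0.4,0,0],[-0.1,-0.2,0,0],[0,0,0,0],[0,0,0,0],[0,0,0,0]],
  ],
)

```text
time: 5.53
position: [0.4299, -0.1879, 0.2774]
tcp_rot: [-0.0, 0.775, 0.631, 0.0]
wrist_force: [-1.2, -1.2, -2.6]
grip_width: 0.128
gripper_force: 58.5
```

Run:
```python
from h import *
T=save('top','top1');S=save('scene','scene1')
a=cv2.resize(T['frame'][150:270,150:370],(700,382),interpolation=3)
print('ok')
b=cv2.resize(S['frame'][160:315,160:330],(440,400),interpolation=3)
h=cv2.cvtColor(T['frame'],cv2.COLOR_RGB2HSV);m=(h[...,1]>55)&(h[...,0]<30);m2=m.copy()
m[:, :160]=0;m[:,225:]=0;m[215:]=0;m[:160]=0
print('stack',rect(T,m,.1));cs,_=cv2.findContours(m.astype(np.uint8),0,2);print([cv2.boundingRect(c) for c in cs])
cv2.imwrite('pics/c2.png',cv2.resize(np.hstack([cv2.resize(a,(460,251)),cv2.resize(b,(276,251))]),(736,251))[:,:,::-1])
o=np.zeros((600,700,3),np.uint8);o[:300,:550]=cv2.resize(T['frame'][150:270,150:370],(550,300),interpolation=3);o[300:,:330]=cv2.resize(S['frame'][160:310,160:325],(330,300),interpolation=3);o[300:,340:700]=cv2.resize(S['frame'][195:295,170:290],(360,300),interpolation=3)
cv2.imwrite('pics/c2.png',o[:,:,::-1])
```

```text
ok
stack [615.9 200.3 132.7  74.6 -79.9]
[(172, 177, 42, 27)]
```

View pics/c2.png

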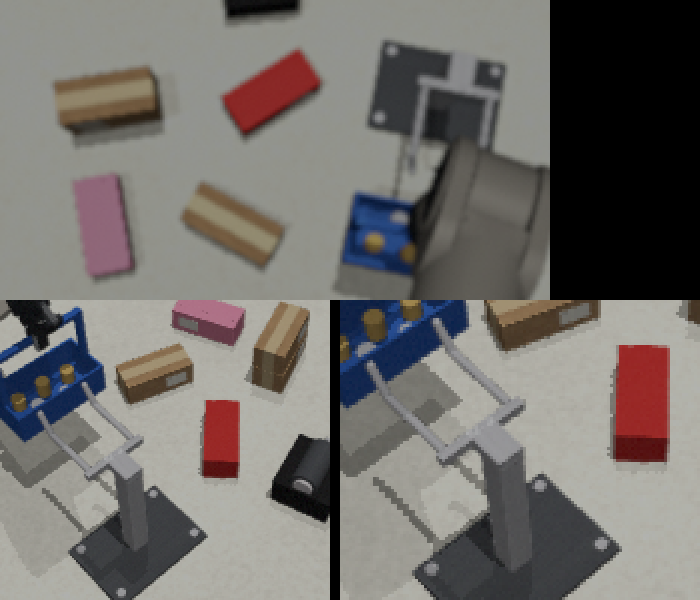

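The basket hangs level in the gripper just off the prong tips, which are at about (440,322) and (372,368) in the lower-right crop. The brown stack is uncovered at (107,98) in the upper crop. Next I line up on the hook axis and lower.

>>> play_rows(
  deltas=[
    [[-0.07,-0.3,-0.4,0],[-0.07,-0.37,-0.5,0],[0,0,-0.2,0],[0,0,0,0],[0,0,0,0],[0,0,0,0]],
  ],
)

```text
time: 6.13
position: [0.4261, -0.2084, 0.2452]
tcp_rot: [0.0, 0.775, 0.631, 0.0]
wrist_force: [0.5, -0.4, -2.4]
grip_width: 0.122
gripper_force: 58.7
```

>>> play_rows(
  deltas=[
    [[0.2,-0.04,0,0],[0.35,-0.07,0,0],[0.4,-0.08,0,0],[0.4,-0.08,0,0],[0.4,-0.08,0,0],[0.3,-0.06,0,0],[0,0,0,0],[0,0,0,0]],
  ],
)

```text
time: 6.8
position: [0.487, -0.2213, 0.2446]
tcp_rot: [-0.0, 0.776, 0.631, -0.0]
wrist_force: [0.6, 0.4, -4.0]
grip_width: 0.125
gripper_force: 58.7
```

Run:
```python
from h import *
S=save('scene','scene2');w=wsave('w2')
o=np.zeros((384,800,3),np.uint8);o[:,:400]=cv2.resize(S['frame'][170:290,150:275],(400,384),interpolation=3);o[:,400:]=cv2.resize(w['frame'],(400,300))[:384] if 0 else np.pad(cv2.resize(w['frame'],(400,300)),((0,84),(0,0),(0,0)))
cv2.imwrite('pics/c3.png',o[:,:,::-1])
```

```text
(no output)
```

View pics/c3.png

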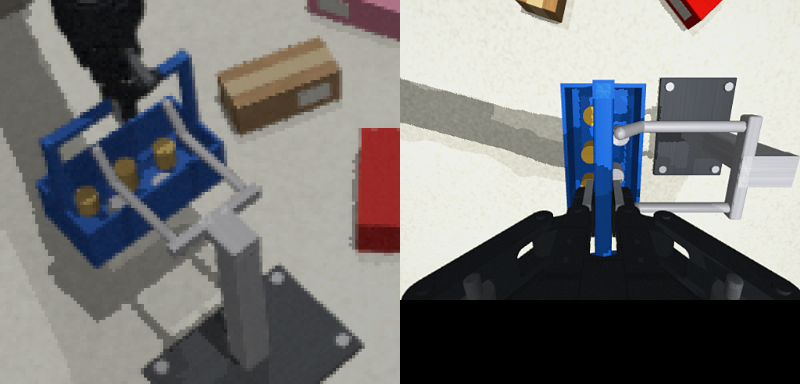

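Wrist view: the bar clears the left tip (622,133 in the composite). The prongs run to the crossbar at (752,122) and (736,212). I'll compute the hook pose from these.

Run:
```python
from h import *
f=dict(np.load('w2.npz'))
im=f['frame'];g=cv2.cvtColor(im,cv2.COLOR_RGB2HSV)
m=((g[...,1]<40)&(g[...,2]>100)&(g[...,2]<205)).astype(np.uint8)
c=lambda x,y:((x-400)/.78125,y/.78125)
A=onz(f,*c(690,126),.207);B=onz(f,*c(740,124),.207);C=onz(f,*c(690,207.5),.207);D=onz(f,*c(725,208),.207)
E=onz(f,*c(755,118),.207);F=onz(f,*c(738,218),.207)
for n,p in zip('ABCDEF',(A,B,C,D,E,F)):print(n,p[:2].round(4))
for a,b in((A,B),(C,D),(F,E)):print(np.degrees(np.arctan2(*(b-a)[1::-1])))
y=np.array([.201,.9796])
print('prong lat',A[:2]@y,C[:2]@y,'TCP lat',np.array([.487,-.2213])@y, 'E,F lat',E[:2]@y,F[:2]@y)
x=np.array([.9796,-.201]);print('along E,F',E[:2]@x,F[:2]@x,'tcp',np.array([.487,-.2213])@x)
```

```text
A [ 0.5689 -0.1942]
B [ 0.6112 -0.2012]
C [ 0.562  -0.2744]
D [ 0.5954 -0.282 ]
E [ 0.6239 -0.1986]
F [ 0.6076 -0.296 ]
-9.462729009988678
-12.731269722765427
80.50122267233091
prong lat -0.07588225376856271 -0.15587307918797383 TCP lat -0.11889848 E,F lat -0.0691756941779124 -0.16787031072927877
along E,F 0.6510806437128652 0.6546936847447609 tcp 0.5215465
```

>>> play_rows(
  deltas=[
    [[0.2,-0.04,0,0.04],[0.4,-0.08,0,0.04],[0.5,-0.09,0,0.04],[0.5,-0.09,0,0],[0.4,-0.08,0,0],[0.2,-0.04,0,0],[0,0,0,0],[0,0,0,0]],
  ],
)

```text
time: 7.57
position: [0.5521, -0.2341, 0.2444]
tcp_rot: [-0.0, 0.772, 0.636, -0.0]
wrist_force: [-1.2, -0.8, -3.5]
grip_width: 0.125
gripper_force: 58.7
```

>>> play_rows(
  deltas=[
    [[0,0,-0.3,0],[0,0,-0.4,0],[0,0,-0.3,0],[0,0,-0.2,0],[0,0,-0.1,0],[0,0,-0.06,0],[0,0,0,0],[0,0,0,0]],
  ],
)

```text
time: 8.23
position: [0.5529, -0.2342, 0.204]
tcp_rot: [0.0, 0.772, 0.636, 0.0]
wrist_force: [-0.8, 0.2, -2.5]
grip_width: 0.127
gripper_force: 58.7
```

>>> play_rows(
  deltas=[
    [[0,0,-0.06,0],[0,0,-0.03,0],[0,0,0,0]],
  ],
)

```text
time: 8.48
position: [0.5527, -0.234, 0.201]
tcp_rot: [0.0, 0.772, 0.636, 0.0]
wrist_force: [-0.4, -0.3, -2.7]
grip_width: 0.124
gripper_force: 58.7
```

>>> play_rows(
  deltas=[
    [[0,0,-0.04,0],[0,0,-0.04,0],[0,0,0,0]],
  ],
)

```text
time: 8.73
position: [0.5526, -0.2339, 0.1984]
tcp_rot: [-0.0, 0.772, 0.636, -0.0]
wrist_force: [0.1, -1.0, -2.9]
grip_width: 0.127
gripper_force: 58.7
```

>>> play_rows(
  deltas=[
    [[0,0,-0.03,0],[0,0,-0.03,0],[0,0,0,0]],
  ],
)

```text
time: 8.98
position: [0.5528, -0.2341, 0.197]
tcp_rot: [0.0, 0.772, 0.636, 0.0]
wrist_force: [-0.2, 0.4, -3.9]
grip_width: 0.129
gripper_force: 58.8
```

>>> play_rows(
  deltas=[
    [[0,0,-0.03,0],[0,0,-0.03,0],[0,0,0,0]],
  ],
)

```text
time: 9.23
position: [0.5529, -0.2341, 0.1967]
tcp_rot: [-0.0, 0.772, 0.636, 0.001]
wrist_force: [-3.3, 2.2, 7.9]
grip_width: 0.124
gripper_force: 60.0
```

>>> play_rows(
  deltas=[
    [[0,0,-0.03,0],[0,0,0,0],[0,0,0,0]],
  ],
)

```text
time: 9.48
position: [0.5529, -0.2341, 0.1967]
tcp_rot: [-0.0, 0.772, 0.636, 0.001]
wrist_force: [-4.1, 3.9, 11.2]
grip_width: 0.123
gripper_force: 60.5
```

>>> play_rows(
  deltas=[
    [[0,0,0.04,0],[0,0,0,0],[0,0,0,0]],
  ],
)

```text
time: 9.73
position: [0.5528, -0.2341, 0.1967]
tcp_rot: [0.0, 0.772, 0.636, 0.001]
wrist_force: [-3.9, 1.4, 7.6]
grip_width: 0.125
gripper_force: 60.0
```

>>> play_rows(
  deltas=[
    [[0,0,0,0],[0,0,0,0],[0,0,0,0],[0,0,0,0],[0,0,0,0],[0,0,0,0]],
  ],
  fingers=0.6,
)

```text
time: 10.23
position: [0.5527, -0.2341, 0.1952]
tcp_rot: [0.0, 0.772, 0.636, -0.0]
wrist_force: [0.3, -0.8, -0.1]
grip_width: 0.402
gripper_force: 0.0
```

Released. I'll raise straight up, then look.

>>> play_rows(
  deltas=[
    [[0,0,0.3,0],[0,0,0.5,0],[0,0,0.6,0],[0,0,0.8,0],[0,0,0.8,0],[0,0,0.8,0],[0,0,0.6,0],[0,0,0,0]],
  ],
)

```text
time: 10.9
position: [0.5546, -0.2355, 0.3324]
tcp_rot: [0.004, 0.772, 0.635, 0.002]
wrist_force: [0.5, 0.4, 0.8]
grip_width: 0.401
gripper_force: 0.0
```

Run:
```python
from h import *
S=save('scene','scene3');w=wsave('w3');T=save('top','top3')
o=np.zeros((384,800,3),np.uint8);o[:,:400]=cv2.resize(S['frame'][170:290,150:275],(400,384),interpolation=3);o[:300,400:]=cv2.resize(w['frame'],(400,300))
cv2.imwrite('pics/c4.png',o[:,:,::-1])
h=cv2.cvtColor(T['frame'],cv2.COLOR_RGB2HSV);m=(h[...,1]>55)&(h[...,0]<30)
m[:215]=0;m[265:]=0;m[:,:215]=0;m[:,275:]=0;print(rect(T,m,.05))
```

```text
[457.5  35.1 129.   60.3  61.6]
```

View pics/c4.png

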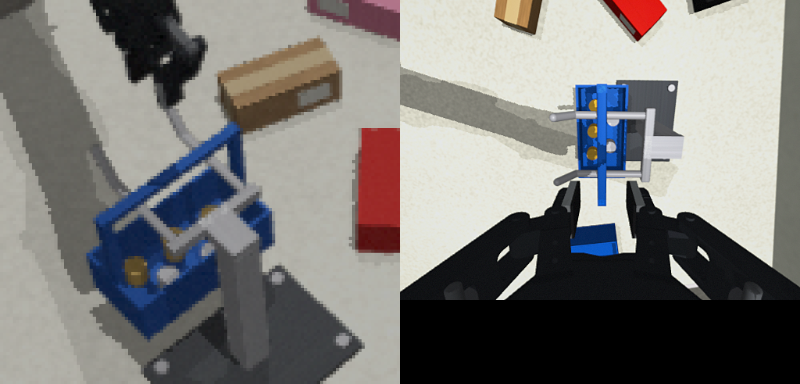

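The basket hangs across both prongs, clear of the gripper: the bar crosses them at (602,117) and (602,177) in the wrist half. Next is the last carton.

>>> play_rows(
  deltas=[
    [[-0.2,0.4,0,-0.2],[-0.3,0.8,0,-0.3],[-0.3,0.9,0,-0.3],[-0.3,0.9,0,-0.3],[-0.3,0.9,0,-0.3],[-0.3,0.9,0,-0.3],[-0.3,0.9,-0.3,-0.3],[-0.3,0.9,-0.4,-0.3],[-0.3,0.9,-0.4,-0.3],[-0.3,0.8,-0.3,-0.3],[-0.2,0.5,-0.2,0],[0,0,0,0]],
  ],
  fingers=0.0,
)

```text
time: 12.05
position: [0.4566, 0.0339, 0.2766]
tcp_rot: [-0.002, 0.857, 0.515, -0.003]
wrist_force: [-0.6, 0.6, -0.1]
grip_width: 1.0
gripper_force: 0.0
```

```bash
cat > c.py <<'E'
import sys
from h import *
n,x,y,zt=sys.argv[1],*map(float,sys.argv[2:5])
manip.grab_frame('wrist')
f=wsave(n);s=manip.sense();print(s['position'].round(4),'tool y',2*np.degrees(np.arctan2(s['tcp_rot'][2],s['tcp_rot'][1]))-90)
h=cv2.cvtColor(f['frame'],cv2.COLOR_RGB2HSV);m=((h[...,1]>50)&(h[...,0]>5)&(h[...,0]<30)&(h[...,2]>90)).astype(np.uint8)
cs,_=cv2.findContours(m,0,2);c0=np.array(proj(f,(x,y,zt)));print('expected px',c0)
for c in cs:
    if cv2.contourArea(c)>400:
        print(cv2.boundingRect(c),cv2.contourArea(c));mm=np.zeros_like(m);cv2.drawContours(mm,[c],0,1,-1);print(rect(f,mm,zt))
o=f['frame'].copy();
for c in cs:
    if cv2.contourArea(c)>400: cv2.drawContours(o,[c],0,(255,0,255),1)
cv2.imwrite(f'pics/{n}c.png',o[:,:,::-1])
E
python3 c.py w4 .4575 .035 .05
```

```text
[0.459  0.0299 0.2784] tool y -28.38226518888858
expected px [258.53013525 166.53892545]
(239, 116, 46, 93) 3724.0
[462.2  36.  129.2  60.   61.6]
(326, 0, 44, 23) 493.0
[638.7 150.6  50.6  22.6 -28.2]
```

View pics/w4c.png

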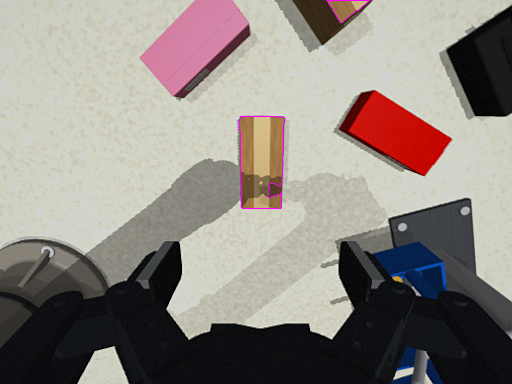

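The view shows the brown carton_last at (262,162) between the open fingers' lines, with pink and red well aside and the stack at the top edge (340,8). I descend onto it.

>>> play_rows(
  deltas=[
    [[0.05,0.1,-0.4,0],[0.04,0.1,-0.8,0],[0,0,-1,0],[0,0,-1,0],[0,0,-1,0],[0,0,-1,0],[0,0,-0.6,0],[0,0,-0.3,0],[0,0,0,0],[0,0,0,0]],
  ],
)

```text
time: 12.98
position: [0.4632, 0.035, 0.0968]
tcp_rot: [0.001, 0.86, 0.511, 0.0]
wrist_force: [0.1, 0.7, 0.7]
grip_width: 0.996
gripper_force: 0.0
```

>>> play_rows(
  deltas=[
    [[-0.04,0.03,-0.5,0],[0,0,-0.8,0],[0,0,-0.7,0],[0,0,-0.5,0],[0,0,-0.25,0],[0,0,-0.1,0],[0,0,0,0],[0,0,0,0]],
  ],
)

```text
time: 13.65
position: [0.4625, 0.0369, 0.012]
tcp_rot: [0.0, 0.859, 0.511, 0.001]
wrist_force: [0.4, -1.0, -0.5]
grip_width: 1.001
gripper_force: 0.0
```

>>> play_rows(
  deltas=[
    [[0,0,0,0],[0,0,0,0],[0,0,0,0],[0,0,0,0],[0,0,0,0],[0,0,0,0]],
  ],
  fingers=1.0,
  force=40,
)

```text
time: 14.15
position: [0.4621, 0.037, 0.0118]
tcp_rot: [0.0, 0.859, 0.512, 0.001]
wrist_force: [-1.4, -0.7, 7.1]
grip_width: 0.696
gripper_force: 44.1
```

>>> play_rows(
  deltas=[
    [[0,0,0.2,0],[0,0,0.5,0],[0,0,0.8,0],[0,0,1,0],[0,0,1,0],[0,0,1,0],[0,0,1,0],[0,0,0.8,0],[0,0,0.4,0],[0,0,0.2,0],[0,0,0,0]],
  ],
)

```text
time: 15.07
position: [0.4615, 0.0369, 0.2188]
tcp_rot: [0.0, 0.859, 0.512, 0.001]
wrist_force: [-0.5, 0.7, -3.3]
grip_width: 0.698
gripper_force: 44.5
```

>>> play_rows(
  deltas=[
    [[0.2,0,0,0.3],[0.4,0,0,0.5],[0.6,0,0,0.6],[0.7,0,0,0.7],[0.7,0,0,0.7],[0.7,0,0,0.7],[0.7,0,0,0.7],[0.6,0,0,0.6],[0.4,0,0,0.4],[0.2,0,0,0],[0,0,0,0],[0,0,0,0]],
  ],
)

```text
time: 16.07
position: [0.6159, 0.0366, 0.2164]
tcp_rot: [-0.001, 0.691, 0.723, -0.001]
wrist_force: [0.2, -0.1, -2.9]
grip_width: 0.695
gripper_force: 44.3
```

```bash
python3 c.py w5 .62 .2 .1
```

```text
[0.616  0.0367 0.2172] tool y 2.684253498708941
expected px [273.8956556    1.36865844]
(183, 141, 154, 192) 25145.5
[618.9 -26.3 224.7 147.3 -87.4]
(247, 0, 77, 83) 5419.5
[632.3 173.   65.2  59.6 -79.9]
```

View pics/w5c.png

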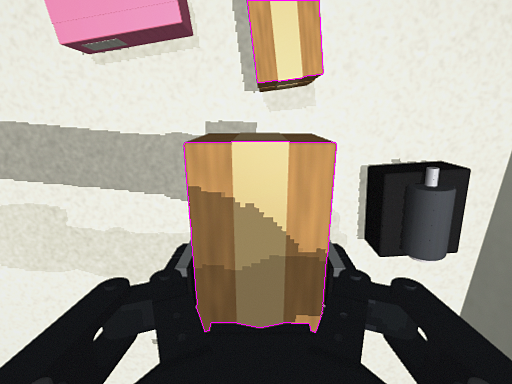

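The held carton sits square in the fingers, with its near edge at (260,142). The stack's top face is cut off at (285,40). I'll back off and up to see all of it, working by numbers.

>>> play_rows(
  deltas=[
    [[0,-0.3,0.4,0],[0,-0.6,0.6,0],[0,-0.7,0.6,0],[0,-0.6,0.5,0],[0,-0.5,0.3,0],[0,-0.3,0.1,0],[0,0,0,0],[0,0,0,0]],
  ],
)

```text
time: 16.83
position: [0.6167, -0.0528, 0.2923]
tcp_rot: [-0.001, 0.69, 0.724, 0.0]
wrist_force: [-0.3, 1.0, -4.1]
grip_width: 0.698
gripper_force: 44.3
```

```bash
python3 c.py w6 .62 .2 .1
python3 - <<'E'
from h import *
T=save('top','top6');h=cv2.cvtColor(T['frame'],cv2.COLOR_RGB2HSV)
m=((h[...,1]>55)&(h[...,0]<30));m[:, :160]=0;m[:,225:]=0;m[215:]=0;m[:160]=0
print('stack top cam',rect(T,m,.1))
for u in (180,190,200): print(u,h[172:212,u,2].tolist())
E
```

```text
[ 0.6167 -0.051   0.2915] tool y 2.860068324629765
expected px [275.24497243 -71.01985822]
(184, 141, 153, 192) 25151.5
[ 622.  -153.8  289.2  189.6  -87.3]
stack top cam [615.6 200.3 132.7  73.8 -79.8]
180 [149, 149, 149, 149, 149, 150, 149, 148, 140, 127, 119, 117, 116, 121, 133, 144, 147, 146, 147, 146, 139, 128, 118, 116, 118, 116, 103, 75, 56, 48, 45, 57, 81, 98, 104, 107, 117, 131, 145, 147]
190 [149, 150, 149, 149, 150, 147, 139, 123, 113, 110, 112, 115, 129, 142, 146, 146, 147, 146, 140, 129, 120, 117, 117, 116, 102, 72, 54, 53, 56, 64, 80, 95, 101, 102, 109, 126, 145, 149, 148, 149]
200 [149, 150, 149, 149, 145, 134, 122, 114, 114, 114, 123, 137, 145, 147, 147, 147, 144, 134, 119, 112, 112, 113, 106, 85, 57, 44, 43, 51, 72, 95, 104, 103, 104, 115, 133, 147, 150, 149, 149, 147]
```

>>> play_rows(
  deltas=[
    [[0,0.4,0.3,0],[0,0.7,0.4,0],[0,0.8,0.5,0],[0,0.8,0.5,0],[0,0.6,0.4,0],[0,0.4,0.2,0],[0,0,0,0],[0,0,0,0]],
  ],
)

```text
time: 17.65
position: [0.617, 0.0586, 0.3615]
tcp_rot: [0.0, 0.689, 0.724, -0.0]
wrist_force: [0.7, -0.6, -3.8]
grip_width: 0.695
gripper_force: 44.3
```

```bash
python3 c.py w7 .62 .2 .1
python3 - <<'E'
from h import *
h=cv2.cvtColor(np.load('top6.npz')['frame'],cv2.COLOR_RGB2HSV);T=dict(np.load('top6.npz'))
m=((h[...,1]>55)&(h[...,0]<30)&(h[...,2]>100));m[:, :160]=0;m[:,225:]=0;m[215:]=0;m[:160]=0
k=np.ones((3,3),np.uint8);m=cv2.morphologyEx(m.astype(np.uint8),cv2.MORPH_OPEN,k)
print('stack topface',rect(T,m,.1))
E
```

```text
[0.6167 0.056  0.3609] tool y 2.596982497327531
expected px [266.91786392  60.30248771]
(184, 141, 153, 192) 25148.5
[623.9 -83.3 350.2 229.2 -87.4]
(244, 0, 54, 110) 4552.0
[626.7 204.6 131.6  59.8 -79.9]
stack topface [623.6 203.6 128.9  56.9 -79.8]
```

>>> play_rows(
  deltas=[
    [[0,0.3,0.4,0],[0,0.5,0.5,0],[0,0.1,0.1,0],[0,0,0,0],[0,0,0,0],[0,0,0,0]],
  ],
)

```text
time: 18.25
position: [0.6169, 0.0835, 0.3911]
tcp_rot: [-0.0, 0.691, 0.723, -0.001]
wrist_force: [-0.9, -0.4, -2.7]
grip_width: 0.697
gripper_force: 44.6
```

```bash
python3 c.py w8 .62 .2 .1
python3 - <<'E'
from h import *
f=dict(np.load('w8.npz'));s=manip.sense();p=s['position']
h=cv2.cvtColor(f['frame'],cv2.COLOR_RGB2HSV)
for u in (215,260,305): print(u,'col V',h[128:150,u,2].tolist())
for v in (160,220,):print([ (onz(f,u,v,p[2]+.038)-p).round(4)[:2] for u in (184,336)])
print((onz(f,210,142,p[2]+.038)-p).round(4),(onz(f,310,142,p[2]+.038)-p).round(4))
for v in (20,50,80,100): print(v,'S',[(int(a),int(b)) for a,b in zip(h[v,235:315:4,1],h[v,235:315:4,2])])
m=((h[...,1]>50)&(h[...,0]>5)&(h[...,0]<30)&(h[...,2]>90)).astype(np.uint8);m[125:]=0
cs,_=cv2.findContours(m,0,2);c=max(cs,key=cv2.contourArea);q=cv2.approxPolyDP(c,5,True)[:,0];print([(tuple(a),onz(f,*map(float,a),.1).round(4)[:2]) for a in q])
E
```

```text
[0.6169 0.0837 0.3911] tool y 2.6343183402698997
expected px [265.26868939  83.79796364]
(184, 141, 153, 192) 25151.5
[624.6 -72.3 375.8 246.2 -87.5]
(245, 29, 49, 98) 3645.0
[626.6 205.6 130.1  59.7 -79.9]
215 col V [169, 172, 170, 172, 182, 101, 70, 79, 82, 80, 82, 79, 80, 73, 154, 177, 182, 192, 194, 193, 194, 194]
260 col V [236, 230, 230, 250, 201, 109, 92, 97, 98, 98, 97, 96, 78, 208, 243, 240, 239, 238, 238, 238, 238, 238]
305 col V [238, 238, 239, 241, 255, 163, 80, 77, 82, 85, 81, 85, 79, 74, 148, 175, 185, 194, 198, 196, 196, 196]
[array([-0.032 ,  0.0555]), array([0.0273, 0.0582])]
[array([-0.0329,  0.0302]), array([0.0306, 0.0331])]
[-0.0218  0.0629  0.038 ] [0.0165 0.0646 0.038 ]
20 S [(9, 237), (13, 235), (13, 232), (12, 233), (13, 236), (12, 237), (8, 237), (5, 237), (4, 237), (9, 237), (10, 237), (9, 237), (13, 236), (2, 237), (11, 235), (8, 237), (13, 233), (14, 235), (2, 237), (6, 238)]
50 S [(9, 237), (19, 179), (24, 159), (145, 193), (142, 198), (143, 193), (115, 215), (74, 237), (75, 237), (75, 237), (132, 208), (145, 187), (144, 202), (121, 177), (10, 237), (12, 237), (13, 237), (11, 237), (11, 237), (13, 237)]
80 S [(13, 236), (12, 236), (25, 152), (20, 168), (154, 197), (142, 197), (143, 200), (82, 234), (75, 237), (73, 237), (71, 237), (146, 188), (143, 189), (141, 181), (12, 233), (15, 237), (10, 237), (12, 237), (14, 237), (12, 237)]
100 S [(10, 238), (14, 236), (13, 243), (23, 167), (17, 170), (140, 199), (145, 185), (142, 191), (73, 239), (73, 238), (73, 237), (67, 241), (144, 189), (142, 196), (164, 188), (9, 239), (7, 239), (13, 235), (12, 234), (11, 238)]
[((np.int32(285), np.int32(29)), array([0.6442, 0.2734])), ((np.int32(245), np.int32(35)), array([0.5877, 0.2633])), ((np.int32(256), np.int32(124)), array([0.6086, 0.1411])), ((np.int32(293), np.int32(122)), array([0.666 , 0.1468]))]
```

Stack top from the wrist view: corners at (285,29), (245,35), (256,124) and (293,122), centre about (0.6266, 0.2052), yaw 10.1°, and the size matches. I'll turn and move above it.

>>> play_rows(
  deltas=[
    [[0.05,0.3,0,0.2],[0.05,0.6,-0.3,0.3],[0.05,0.7,-0.6,0.3],[0.05,0.7,-0.8,0.24],[0.05,0.7,-0.9,0.2],[0.05,0.6,-0.9,0],[0,0.3,-0.9,0],[0,0.1,-0.8,0],[0,0,-0.6,0],[0,0,-0.3,0],[0,0,0,0],[0,0,0,0]],
  ],
)

```text
time: 19.35
position: [0.6262, 0.2057, 0.2087]
tcp_rot: [-0.0, 0.641, 0.767, 0.0]
wrist_force: [-0.4, 0.4, -1.6]
grip_width: 0.694
gripper_force: 44.3
```

>>> play_rows(
  deltas=[
    [[0.01,0.01,-0.3,0],[0,0,-0.6,0],[0,0,-0.7,0],[0,0,-0.5,0],[0,0,-0.3,0],[0,0,-0.2,0],[0,0,-0.1,0],[0,0,0,0],[0,0,0,0]],
  ],
)

```text
time: 20.1
position: [0.6274, 0.2053, 0.1289]
tcp_rot: [0.001, 0.642, 0.767, 0.001]
wrist_force: [-0.2, -0.1, -2.1]
grip_width: 0.701
gripper_force: 44.4
```

>>> play_rows(
  deltas=[
    [[-0.03,0.02,-0.15,0],[0,0,-0.15,0],[0,0,-0.1,0],[0,0,0,0],[0,0,0,0]],
  ],
)

```text
time: 20.52
position: [0.6254, 0.2057, 0.1155]
tcp_rot: [-0.0, 0.642, 0.767, -0.0]
wrist_force: [-1.1, -0.5, -2.7]
grip_width: 0.7
gripper_force: 44.4
```

>>> play_rows(
  deltas=[
    [[0,0,-0.03,0],[0,0,-0.03,0],[0,0,0,0]],
  ],
)

```text
time: 20.77
position: [0.6256, 0.2057, 0.114]
tcp_rot: [0.0, 0.642, 0.767, -0.0]
wrist_force: [0.4, -0.0, -3.2]
grip_width: 0.697
gripper_force: 44.4
```

>>> play_rows(
  deltas=[
    [[0,0,-0.03,0],[0,0,0,0],[0,0,0,0]],
  ],
)

```text
time: 21.02
position: [0.6256, 0.2057, 0.1131]
tcp_rot: [0.0, 0.642, 0.767, -0.0]
wrist_force: [-0.3, 0.2, -2.1]
grip_width: 0.695
gripper_force: 44.4
```

>>> play_rows(
  deltas=[
    [[0,0,-0.03,0],[0,0,0,0],[0,0,0,0]],
  ],
)

```text
time: 21.27
position: [0.6256, 0.2057, 0.1122]
tcp_rot: [0.0, 0.642, 0.767, -0.0]
wrist_force: [0.3, 0.2, -2.7]
grip_width: 0.697
gripper_force: 44.4
```

>>> play_rows(
  deltas=[
    [[0,0,-0.02,0],[0,0,0,0],[0,0,0,0]],
  ],
)

```text
time: 21.52
position: [0.6257, 0.2058, 0.112]
tcp_rot: [0.0, 0.642, 0.767, 0.0]
wrist_force: [-0.2, 0.2, -0.6]
grip_width: 0.7
gripper_force: 44.5
```

>>> play_rows(
  deltas=[
    [[0,0,-0.015,0],[0,0,0,0],[0,0,0,0]],
  ],
)

```text
time: 21.77
position: [0.6258, 0.2058, 0.1119]
tcp_rot: [0.0, 0.642, 0.767, 0.0]
wrist_force: [-2.1, -0.2, 4.6]
grip_width: 0.697
gripper_force: 45.0
```

>>> play_rows(
  deltas=[
    [[0,0,0,0],[0,0,0,0],[0,0,0,0],[0,0,0,0],[0,0,0,0],[0,0,0,0]],
  ],
  fingers=0.0,
)

```text
time: 22.27
position: [0.6257, 0.2057, 0.1111]
tcp_rot: [0.0, 0.642, 0.767, 0.0]
wrist_force: [0.3, -0.1, -0.2]
grip_width: 0.997
gripper_force: 0.0
```

>>> play_rows(
  deltas=[
    [[0,0,0.2,0],[0,0,0.4,0],[0,0,0.6,0],[0,0,0.8,0],[0,0,1,0],[0,0,1,0],[0,0,1,0],[0,0,0.8,0],[0,0,0.5,0],[0,0,0.3,0],[0,0,0,0],[0,0,0,0]],
  ],
)

```text
time: 23.27
position: [0.6255, 0.2056, 0.3094]
tcp_rot: [0.0, 0.642, 0.767, 0.0]
wrist_force: [0.0, -0.2, -1.4]
grip_width: 1.001
gripper_force: 0.0
```

```bash
python3 c.py w9 .6265 .2055 .15
python3 - <<'E'
from h import *
S=save('scene','scene9');w=np.load('w9.npz')['frame']
o=np.zeros((600,800,3),np.uint8);o[:,:400]=cv2.resize(S['frame'][120:300,170:330][:, :160],(400,450),interpolation=3)[:600] if 0 else np.pad(cv2.resize(S['frame'][120:300,170:330],(400,450),interpolation=3),((0,150),(0,0),(0,0)));o[:300,400:]=cv2.resize(w,(400,300));o[300:,400:]=cv2.resize(S['frame'][135:215,250:340],(400,300),interpolation=3)
cv2.imwrite('pics/c9.png',o[:,:,::-1])
E
```

```text
[0.6248 0.2057 0.3077] tool y 10.175005240297693
expected px [260.77315017 180.97496328]
(234, 121, 55, 113) 5550.0
[626.1 206.  132.1  59.7 -79.8]
```

View pics/c9.png

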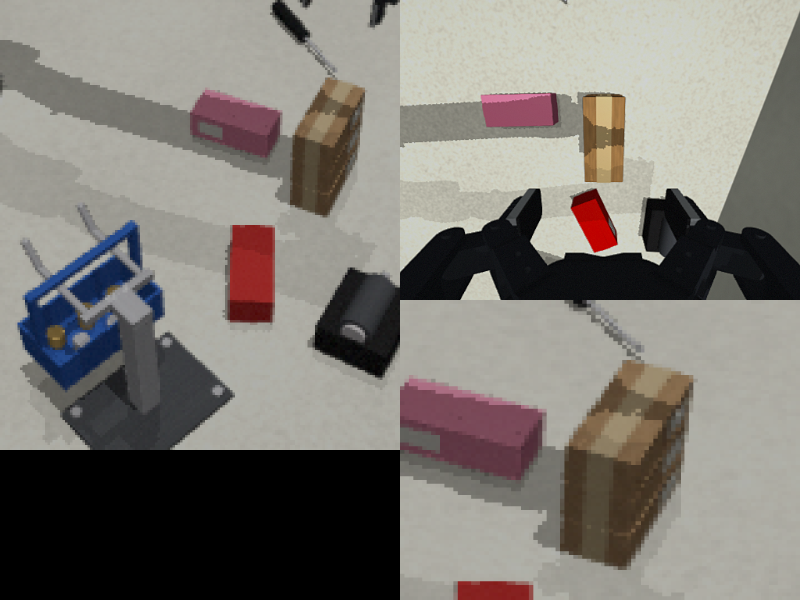

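The stack is three cartons high and square, with its top centre at (626, 206) mm and yaw 10.2°. The basket hangs on both prongs, the gripper is clear, and nothing else has moved. I'm handing in.

```bash
python3 -c "
from cell import manip
print(manip.finish_job())"
```

```text
the job is handed in; nothing more can be done
None
```

The basket hangs by its handle across both prongs, the last carton sits squarely on the stack, and I handed the job in at about 23 s with no verdict returned.

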